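# Set and lock the portion stop of the cheese cutter

### The job

The block of cheese on the wire cutter is lined up for its first cut. Swing up the cam lever to free the sliding stop, bring the stop up until its plate just touches the end of the block without pushing the block out of place, then flip the lever fully down again so that the stop is locked there and every portion comes out the same. Leave the bowl, tub, grater and spatula beside the cutter as they are.

Things in the scene. Friction and masses are not known exactly. Their poses are not given: they have to be found in the camera images.
- cutter: Wire cheese cutter, fixed: white board 300 (x) by 500 (y) mm, top 35 mm above the table. Origin: board centre, at table height. Its +y is the way the stop slides towards the block. A rail along its near edge (x -130, y -250 to 80, rail top 55 mm above the table) carries the stop; a steel back guide (x 92 to 102, 75 mm above the table) backs the block. Wire bow parked upright at x 120 to 215, y 30.
- stop: The sliding stop: an aluminium carriage on the rail (56 mm in x, 105 mm in y, top 71 mm above the table) with the stop plate across its front; slides along the cutter's y, 170 mm in all. Origin: over the rail's middle, in the plane of the plate's face, at board height; axes as the cutter's. Free, it slides with about 2 N of friction, moved by plate, carriage or lever; clamped, it resists some 50 N.
- stop_face (a point): Centre of the stop plate's flat face that meets the block; axes as the cutter's, +y out of the face to the block. The plate is 10 mm thick (behind the face), stands across the board from 30 to 217 mm beyond the rail's middle (x), its top 103 mm above the table.
- plate_grip (a point): Middle of the plate's top edge and of its 10 mm thickness (y), 62 mm from the rail's middle, 103 mm above the table: here it can be pinched from above, up to 35 mm deep, one finger before and one behind it; the front finger then passes beside the block, 80 mm away in x.
- cam_lever (a joint): Lever angle, rad. 0: level, pointing to the cutter's +x, clamped (hard stop). It swings up about a pin along the cutter's y and over to -x, to 1.75 (hard stop, 10 degrees past upright). The clamp is fully off above 0.9. Between 0.85 and 0 the cam bites: swinging it there takes up to about 10 N at the lever's end, down to the hard stop. It stays where it is left.
- lever_pivot (a point): Axis of the lever's pin, mid-width, 70 mm above the table, 72 mm behind the plate's face, over the rail's middle. Two cheeks beside it on the carriage (56 mm in x, 40 mm over both in y) rise 9 mm above the pin.
- lever_grip (a point): Centre of the lever's black paddle: 81 mm along the lever from the pin and 12 mm to the side that is uppermost when level (cranked lever). Paddle 42 mm long (to 102 mm from the pin), 16 mm wide (along the cutter's y), 12 mm thick; steel shank 12 mm wide, 9 thick. Level, it has 40 mm free below and stands 54 mm behind the plate. Its x axis points along the lever to its end.
- block: Loose block of hard cheese, hand-cut, about 150 mm long in y (up to 8 mm more or less: its end must be felt for), 80 mm wide in x, 60 mm high, 0.5 to 0.9 kg, flat on the board against the back guide. It starts to slide at roughly 2.5 to 6.5 N. Origin: on its underside, roughly in the middle; axes as the cutter's.
- bowl: Steel bowl, 170 mm across, 65 mm high, standing left of the cutter; origin at the centre of its underside. To be left alone.
- tub: Open clear plastic tub 120 by 160 by 75 mm high; origin at the centre of its underside. To be left alone.
- grater: Steel box grater, 105 by 75 mm at its foot, 220 mm tall; origin at the centre of its underside. To be left alone.
- spatula: Spatula with a blue handle, lying right of the cutter. To be left alone.
Things that resemble listed ones, but are neither listed nor needed, are in the scene too. What is shaped like the block but blue or green is not meant.

How it is judged (in metres and radians):
On the way, in this order (a step that is already met when the one before it is completed fails the run):
1. the cam lever is swung up and the stop is free (value of joint cam_lever above 1 rad), for 0.1 s.
2. with the lever up, the stop has been brought up until its plate touches the end of the block (contact force between stop and block above 0.3 N and value of joint cam_lever above 0.8 rad), for 0.1 s.
At the end, for the whole second after the job is handed in: The lever is fully down (within 0.1 rad of its stop), the stop's plate touches the block's end or is within 2 mm of it, and the block lies square (within 0.05 rad) and within 4 mm of where it began (value of joint cam_lever below 0.1 rad and y of block in the frame of stop below 0.074 m and distance of block from where it was at the start of the episode below 0.004 m and angle between the y axis of block and the y axis of stop, either way round below 0.05 rad).
It fails at once if the bowl, tub, grater or spatula is shifted by more than 20 mm (distance of any of bowl, tub, grater, spatula from where it was at the start of the episode above 0.02 m).
It also fails if it takes over 64 s, if anything falls off the work surface, if the arm or the gripper's body presses on something with over 40 N, if the wrist force passes 120 N, or if a joint passes its speed limit or range.

### The arm

A 6-joint arm with a two-finger parallel gripper is mounted at the origin on the work surface. World frame = base frame: x ahead of the robot, y to its left, z up, the work surface at z = 0. Lengths are in mm, angles in rad, forces in N, time in s.
With the tool pointing down it reaches from about 275 to 750 mm from the base axis. Payload 10.2 kg.
Tool frame: the origin (TCP) lies at the very end of the fingers, on their centre line; the grasp point (between the pads) lies 19 mm behind it; z points along the fingers, y is the direction in which the jaws open and shut (so a half turn about z gives the same grasp; the last joint's range is limited). The gripper opens to 85 mm and grips with 20 to 120 N. Pads are 22 mm wide; open, the fingers measure 114 mm over their backs; the gripper's body (76 mm by 85 mm) begins 54 mm behind the grasp point. The pads swing forward as they close: fully open they stand 13 mm farther back than shut.
Start: joints at [-1.409, 0.313, 1.498, -0, 1.331, -0.223], TCP at [197.059, -486.62, 210.694] pointing down, gripper open.
Joint ranges: [-2.94, 2.94], [-0.97, 2.17], [0.19, 2.56], [-1.23, 4.37], [0.02, 3.11], [-2.88, 2.88]. Speed limits (rad/s): [2.39, 2.39, 3.01, 3.14, 3.14, 3.14].

### API

Orientations are given as a unit quaternion [w, x, y, z].
In Python, from rig import ctrl, eyes, order gives the robot as it stands.
- The arm moves only by the tool move_arm, never from a script. Its argument "deltas" is a list of rows, each a list of 6 numbers: the shift along the tool's x, y, z in cm, then the turn, a rotation vector about the tool's x, y, z in degrees. A call has exactly 10 rows; each row shifts and turns the commanded pose from where the row before left it, along the tool's axes as they then stand; what a row does not reach is not made up. A row lasts 1/10 s, in which the tool goes at most 50 mm and 8.59 degrees, less where a joint would pass 70% of its speed; a pose out of reach is approached as far as the arm can. A call is refused whole if a number of a shift passes 5 or a number of a turn 8.59, either way. A call with a gripper value outside its range is refused whole. "grip" is the finger opening in cm, from 0 to 8.54, set as the call begins (left out, the last holds). The fingers move at their own pace and stop on an object; "newtons" is the grip in N (left out, the last holds). Time passes only in rows, so rows that do not move let the fingers close, or fill a call up. It gives the time, the measured TCP pose, the force and the opening at its end, in the units of the state.
- ctrl.sense(): the state, without advancing time (a new reading comes with each control period).
- eyes.capture(name): name is "scene" or "top"; returns the picture (384x512x3 uint8, blue, green, red); there is no depth.
- eyes.camera_params(name): a dict with "K" (3x3 intrinsics, pixels), "k1" (the pictures are not rectified: a ray, as slopes to the right and down, at radius r is drawn at 1 + k1 r^2 times it, then the intrinsics apply), "camera_from_world" (4x4, takes a point from world to camera coordinates). Camera axes: x right, y down, z forward; pixel columns grow to the right and rows downward; lengths in mm; the calibration is good to about 2 mm. A picture is of the moment at which its call begins. camera_params takes no time and is no camera call.
- order.finish_job(): hands the job in, once; it reports no verdict.
The state is a dict: "time_s": time; "joints": joint angles; "dq": joint speeds; "tau": joint torques, N m; "eef_pos": TCP position; "ee_rot": TCP orientation; "force": force on the tool from outside, world axes, zero at the start; "wrist_torque": the same for the moment, N m; "grip_width": opening from 0.0 (shut) to 1.0 (fully open).
Only numpy, scipy, OpenCV 4.12 (cv2) and the standard library are available. Lean on these libraries where they do the work, as an engineer would, in place of code of your own. Each camera call takes 0.05 s, during which the arm holds its last target.

## Working session

There is one attempt and no reset: what is moved stays moved. The work goes in short steps, Python scripts to look and compute and a tool call to move; the robot and the scene stay as the last step left them, time stands still between calls to the robot, and variables do not carry over. Pictures are saved under pics/ and viewed, and the job is handed in when it is done.

Besides the shell and the picture viewer there is one more tool, called after "Emit:" as name(argument=value, ...), one argument or row to a line, values as JSON. move_arm: Moves the arm, as the interface text tells. Its arguments: {"type":"object","properties":{"deltas":{"type":"array"},"grip":{"type":"number"},"newtons":{"type":"number"}},"required":["deltas"]}

```bash
mkdir -p pics; ls; python3 - <<'E'
from rig import ctrl,eyes,order
import cv2,numpy as np
print(ctrl.sense())
for n in("scene","top"):
    cv2.imwrite(f"pics/{n}0.png",eyes.capture(n)); print(n,eyes.camera_params(n))
E
```

```text
pics
{'time_s': 0.0, 'joints': array([-1.40940550e+00,  3.13456011e-01,  1.49843923e+00,  9.68592235e-06,
        1.33099557e+00, -2.23397195e-01]), 'dq': array([ 0.00031246, -0.0001115 ,  0.00081663, -0.00073793, -0.00011725,
       -0.00013147]), 'tau': array([-1.31650384e-03, -4.12260711e+01, -2.59742975e+01, -2.84569214e-04,
        4.08845881e-03, -2.98750592e-05]), 'eef_pos': array([ 197.01148288, -486.32853286,  210.13120785]), 'ee_rot': array([-6.48623045e-04,  9.81549305e-01,  1.91208107e-01,  2.48217211e-05]), 'force': array([-0.07485855,  0.55551538, -0.93890101]), 'wrist_torque': array([ 0.00310628, -0.0417006 , -0.02954092]), 'grip_width': 1.002880462988667}
scene {'K': array([[494.16446454,   0.        , 255.31387566],
       [  0.        , 494.16446454, 196.39546797],
       [  0.        ,   0.        ,   1.        ]]), 'k1': -0.08942455207268639, 'camera_from_world': array([[ 6.33758862e-01,  7.73526474e-01, -2.54937685e-03,
        -3.21371361e+02],
       [ 6.52449190e-01, -5.36323500e-01, -5.35413071e-01,
        -2.62001626e+02],
       [-4.15523476e-01,  3.37659440e-01, -8.44586493e-01,
         1.86808075e+03],
       [ 0.00000000e+00,  0.00000000e+00,  0.00000000e+00,
         1.00000000e+00]])}
top {'K': array([[452.26186335,   0.        , 254.14636149],
       [  0.        , 452.26186335, 184.38865139],
       [  0.        ,   0.        ,   1.        ]]), 'k1': -0.033693310441474986, 'camera_from_world': array([[-2.59561707e-02, -9.99512131e-01, -1.73717444e-02,
         3.47218965e+01],
       [-9.84972990e-01,  2.85390521e-02, -1.70334176e-01,
         5.05946084e+02],
       [ 1.70746848e-01,  1.26894761e-02, -9.85233217e-01,
         1.65215112e+03],
       [ 0.00000000e+00,  0.00000000e+00,  0.00000000e+00,
         1.00000000e+00]])}
```

View pics/scene0.png

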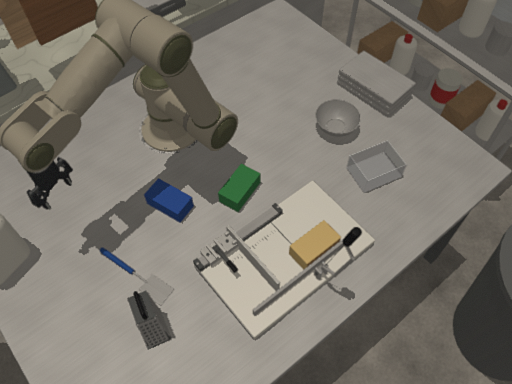

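View pics/top0.png

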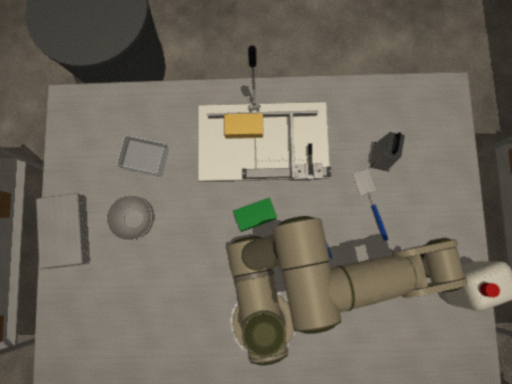

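The yellow-orange block on the board (top 243,125; scene 315,244) is the one meant. The green one (255,214) and the blue one (scene 168,200) are lookalikes lying on the table. The lever's black paddle is at top (310,155) and scene (232,266). I'll enlarge to confirm.

```bash
python3 - <<'E'
import cv2
a=cv2.imread('pics/top0.png')[90:195,190:345]; cv2.imwrite('pics/topc.png',cv2.resize(a,None,fx=5,fy=5,interpolation=cv2.INTER_CUBIC))
a=cv2.imread('pics/scene0.png')[175:335,185:385]; cv2.imwrite('pics/scenec.png',cv2.resize(a,None,fx=3.7,fy=3.7,interpolation=cv2.INTER_CUBIC))
E
```

```text
(no output)
```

View pics/topc.png

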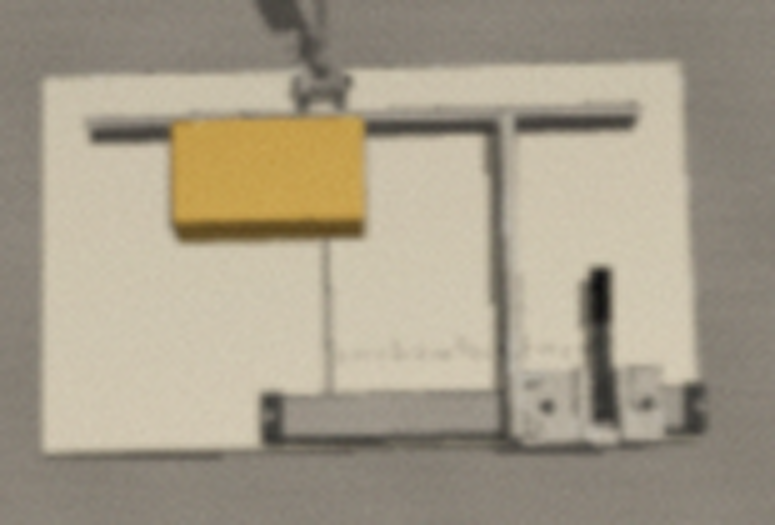

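View pics/scenec.png

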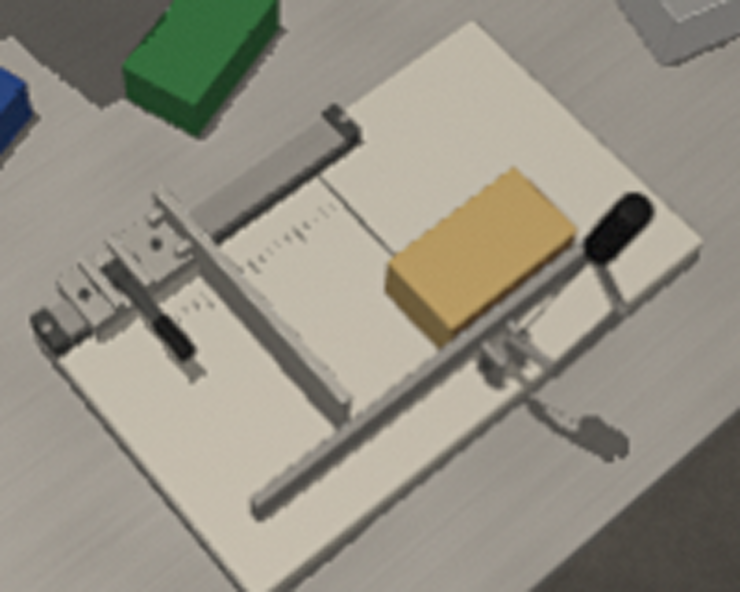

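The enlarged crops confirm it: yellow block at crop (268,175), stop plate at crop x≈508, and lever level with its black paddle at crop (600,295). Next I'll turn these pixels into positions.

```bash
cat > h.py <<'E'
import numpy as np,cv2
from rig import ctrl,eyes,order
P={n:eyes.camera_params(n) for n in("scene","top")}
def ray(n,uv):
    p=P[n];K=p['K'];d=(np.array(uv,float)-K[:2,2])/[K[0,0],K[1,1]]
    x=cv2.undistortPoints(np.array([[uv]],float),K,np.array([p['k1'],0,0,0]))[0,0]
    T=p['camera_from_world'];R=T[:3,:3];c=-R.T@T[:3,3]
    return c,R.T@np.array([x[0],x[1],1])
def onz(n,uv,z):
    c,d=ray(n,uv);return c+d*(z-c[2])/d[2]
def tri(uvt,uvs):
    c1,d1=ray('top',uvt);c2,d2=ray('scene',uvs)
    s=np.linalg.lstsq(np.c_[d1,-d2],c2-c1,rcond=None)[0]
    a=c1+d1*s[0];b=c2+d2*s[1];return (a+b)/2,np.linalg.norm(a-b)
def T(x,y):return (190+x/5,90+y/5)
def S(x,y):return (185+x/3.7,175+y/3.7)
E
python3 - <<'E'
from h import *
np.set_printoptions(precision=1,suppress=True)
for nm,p,z in [("TL far",T(43,77),35),("TR",T(682,62),35),("BL near",T(43,452),35),("BR",T(700,440),35),
 ("plate far-front top",T(498,116),103),("far back",T(515,116),103),("near front",T(502,440),103),("near back",T(517,440),103),
 ("paddle end",T(600,268),88),("paddle rear",T(600,325),88),("pivot",T(602,420),70),
 ("blk top BL",T(173,222),95),("blk top BR",T(364,222),95),("blk TL",T(173,122),95),("blk TR",T(364,118),95),
 ("rail end L",T(265,418),55),("rail end R",T(705,408),55)]: print(nm,onz('top',p,z))
for nm,p,z in [("TL far",S(700,240),35),("BL near",S(475,22),35),("BR near",S(50,355),35),("TR far",S(262,592),35),
 ("plate far-front top",S(350,403),103),("near ft",S(165,190),103),("paddle end",S(188,350),88),("paddle rear",S(158,318),88),
 ("blkR near",S(387,265),95),("blkR far",S(450,320),95),("blk L near",S(515,168),95),("blk L far",S(575,230),95)]: print('s',nm,onz('scene',p,z))
E
```

```text
TL far [827.1 229.5  35. ]
TR [ 823.5 -268.3   35. ]
BL near [529.6 230.7  35. ]
BR [ 524.4 -265.7   35. ]
plate far-front top [ 761.  -118.6  103. ]
far back [ 760.6 -131.3  103. ]
near front [ 516.1 -111.8  103. ]
near back [ 515.8 -122.6  103. ]
paddle end [ 646.3 -190.5   88. ]
paddle rear [ 603.  -188.4   88. ]
pivot [ 535.1 -188.6   70. ]
blk top BL [689.2 124.9  95. ]
blk top BR [684.8 -16.8  95. ]
blk TL [766.8 123.8  95. ]
blk TR [765.3 -19.1  95. ]
rail end L [546.9  61.3  55. ]
rail end R [ 544.9 -267.6   55. ]
s TL far [829.8 227.   35. ]
s BL near [539.2 231.3  35. ]
s BR near [ 560.3 -269.3   35. ]
s TR far [ 826.3 -259.6   35. ]
s plate far-front top [ 770.  -124.7  103. ]
s near ft [ 528.9 -119.9  103. ]
s paddle end [ 649.1 -190.7   88. ]
s paddle rear [ 611.7 -192.1   88. ]
s blkR near [695.7 -20.2  95. ]
s blkR far [764.9 -13.7  95. ]
s blk L near [696.  123.6  95. ]
s blk L far [770.6 121.3  95. ]
```

Emit:
move_arm(
  deltas=[
    [0, 0, 0, 0, 0, 7.5],
    [0, 0, 0, 0, 0, 7.5],
    [0, 0, 0, 0, 0, 7.4],
    [4, -2.9, 0, 0, 0, 0],
    [4, -2.9, 0, 0, 0, 0],
    [4, -2.9, 0, 0, 0, 0],
    [4, -2.9, 0, 0, 0, 0],
    [4, -2.9, 0, 0, 0, 0],
    [4, -2.9, 0, 0, 0, 0],
    [4, -2.9, 0, 0, 0, 0],
  ],
  grip=4.5,
  newtons=40,
)

```text
time_s: 1.1
eef_pos: [479.6, -283.7, 210.5]
ee_rot: [-0.0, 1.0, -0.003, -0.0]
force: [0.4, -1.5, 0.6]
grip_width: 0.527
```

Emit:
move_arm(
  deltas=[
    [3, -1.9, 0, 0, 0, 0],
    [3, -1.9, 0, 0, 0, 0],
    [3, -1.9, 0, 0, 0, 0],
    [3, -1.9, 0, 0, 0, 0],
    [3, -1.9, 0, 0, 0, 0],
    [0, 0, 2, 0, 0, 0],
    [0, 0, 2.5, 0, 0, 0],
    [0, 0, 2.5, 0, 0, 0],
    [0, 0, 1.5, 0, 0, 0],
    [0, 0, 0, 0, 0, 0],
  ],
)

```text
time_s: 2.1
eef_pos: [627.7, -190.7, 122.9]
ee_rot: [-0.001, 1.0, -0.003, -0.002]
force: [1.0, -0.6, 0.9]
grip_width: 0.529
```

```bash
python3 - <<'E'
from h import *
s=ctrl.sense();print(s['eef_pos'],s['force'],s['joints'],s['grip_width'])
a=eyes.capture('scene');cv2.imwrite('pics/s1.png',cv2.resize(a[175:335,185:385],None,fx=3.7,fy=3.7,interpolation=cv2.INTER_CUBIC))
a=eyes.capture('top');cv2.imwrite('pics/t1.png',cv2.resize(a[90:195,190:345],None,fx=5,fy=5,interpolation=cv2.INTER_CUBIC))
E
```

```text
[ 627.7265627  -190.65538022  122.92240706] [ 0.96954106 -0.57676136  0.8642583 ] [-4.73107268e-01  6.76611953e-01  1.16707930e+00  4.96850690e-05
  1.30315879e+00  1.10386469e+00] 0.5285934122672018
```

View pics/s1.png

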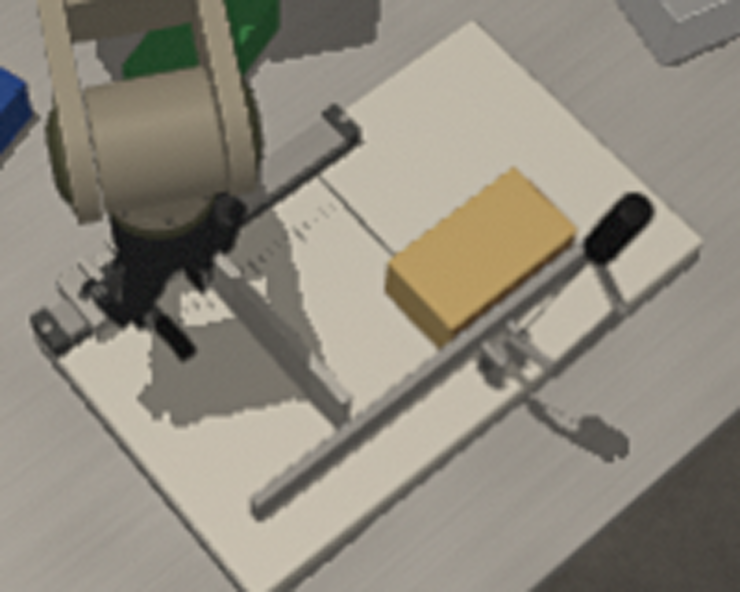

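View pics/t1.png

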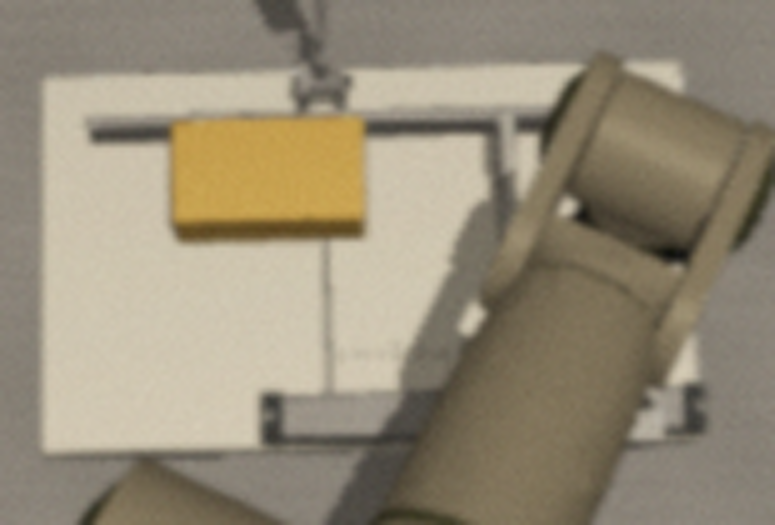

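Scene picture: the fingers straddle the lever, with the paddle visible below at crop (175,335), and the plate is clear of the front finger. I'll descend and grip.

Emit:
move_arm(
  deltas=[
    [0.1, 0, 2, 0, 0, 0],
    [0, 0, 2, 0, 0, 0],
    [0, 0, 1.2, 0, 0, 0],
    [0, 0, 0.6, 0, 0, 0],
    [0, 0, 0, 0, 0, 0],
    [0, 0, 0, 0, 0, 0],
    [0, 0, 0, 0, 0, 0],
    [0, 0, 0, 0, 0, 0],
    [0, 0, 0, 0, 0, 0],
    [0, 0, 0, 0, 0, 0],
  ],
)

```text
time_s: 3.2
eef_pos: [629.9, -191.3, 67.9]
ee_rot: [0.0, 1.0, -0.003, 0.0]
force: [-0.3, 0.1, 0.5]
grip_width: 0.526
```

Emit:
move_arm(
  deltas=[
    [0, 0, 0, 0, 0, 0],
    [0, 0, 0, 0, 0, 0],
    [0, 0, 0, 0, 0, 0],
    [0, 0, 0, 0, 0, 0],
    [0, 0, 0, 0, 0, 0],
    [0, 0, 0, 0, 0, 0],
    [0, 0, 0, 0, 0, 0],
    [0, 0, 0, 0, 0, 0],
    [0, 0, 0, 0, 0, 0],
    [0, 0, 0, 0, 0, 0],
  ],
  grip=0,
  newtons=40,
)

```text
time_s: 4.2
eef_pos: [629.9, -191.3, 67.7]
ee_rot: [-0.0, 1.0, -0.003, -0.0]
force: [-0.4, 0.2, -0.8]
grip_width: 0.0
```

```bash
python3 - <<'E'
from h import *
s=ctrl.sense();print(s['eef_pos'],s['force'],s['grip_width'])
a=eyes.capture('scene');cv2.imwrite('pics/s2.png',cv2.resize(a[215:305,185:305],None,fx=6.5,fy=6.5,interpolation=cv2.INTER_CUBIC))
E
```

```text
[ 629.87736867 -191.26284618   67.68407798] [-0.38976659  0.18749295 -0.75289524] 0.0002545673820915682
```

View pics/s2.png

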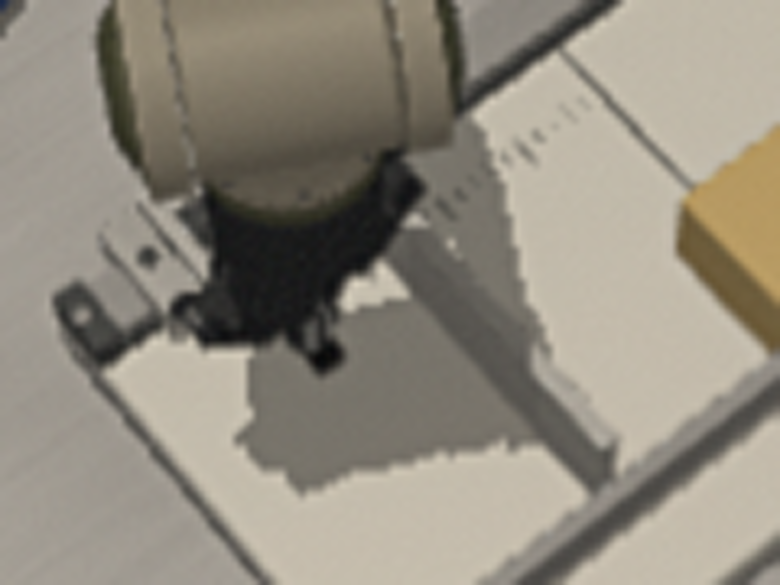

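```bash
python3 - <<'E'
from h import *
def proj(n,X):
    p=P[n];Tm=p['camera_from_world'];r,_=cv2.Rodrigues(Tm[:3,:3])
    return cv2.projectPoints(np.array([X],float),r,Tm[:3,3],p['K'],np.array([p['k1'],0,0,0.]))[0][0,0]
for X in [(630,-191,68),(630,-191,87),(641,-191,68),(650,-190,88),(650,-190,76),(608,-190,88),(650,-191,68)]:
    u=proj('scene',X);print(X,u,(u-[185,215])*6.5)
print(tri(T(600,268),S(188,350)),tri(T(600,325),S(158,318)))
a=eyes.capture('scene');cv2.imwrite('pics/s3.png',cv2.resize(a[255:285,212:252],None,fx=18,fy=18,interpolation=cv2.INTER_CUBIC))
b=cv2.imread('pics/scene0.png');cv2.imwrite('pics/s3b.png',cv2.resize(b[255:285,212:252],None,fx=18,fy=18,interpolation=cv2.INTER_CUBIC))
E
```

```text
(630, -191, 68) [232.05181452 267.84623258] [305.83679437 343.50051179]
(630, -191, 87) [231.77822301 265.21960847] [304.05844958 326.42745506]
(641, -191, 68) [234.30530509 270.45095548] [320.48448306 360.4312106 ]
(650, -190, 88) [236.1829549  269.67073991] [332.68920683 355.35980939]
(650, -190, 76) [236.32682506 271.31462847] [333.62436287 366.04508503]
(608, -190, 88) [227.51210556 259.67816339] [276.32868617 290.40806202]
(650, -191, 68) [236.15922774 272.59318518] [332.53498031 374.35570369]
(array([ 647.50541083, -190.37539651,   84.49022932]), np.float64(1.2301886448250055)) (array([ 606.2767494 , -189.44089529,   75.20065173]), np.float64(1.0860962519789297))
```

View pics/s3.png

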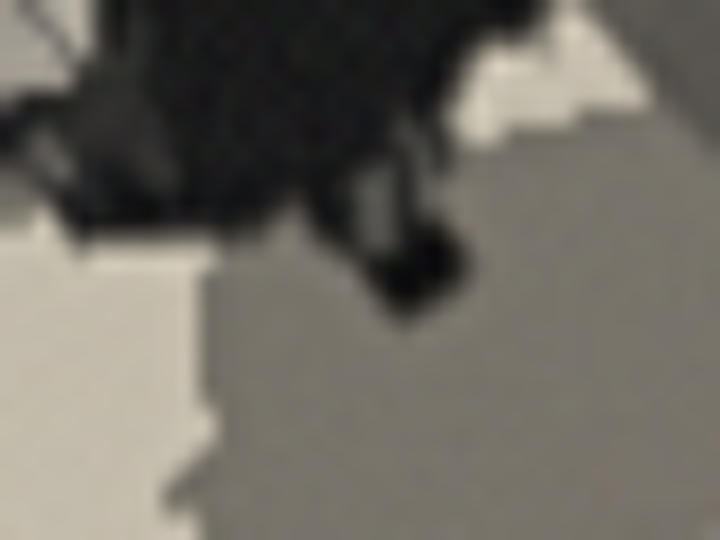

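View pics/s3b.png

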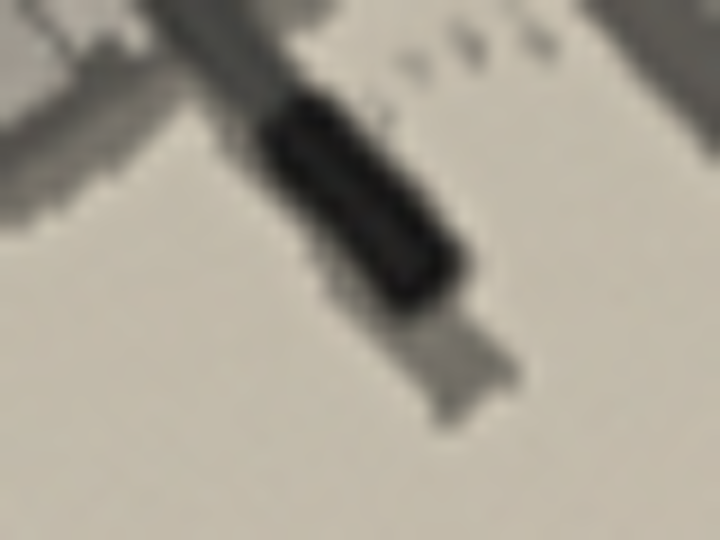

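The paddle end has not moved (crop 410,270), and the pads seem to sit on either side of it, yet the opening reads 0. I'll test by nudging 2 mm along y and watching the force.

Emit:
move_arm(
  deltas=[
    [0, -0.1, 0, 0, 0, 0],
    [0, -0.1, 0, 0, 0, 0],
    [0, 0, 0, 0, 0, 0],
    [0, 0, 0, 0, 0, 0],
    [0, 0, 0, 0, 0, 0],
    [0, 0, 0, 0, 0, 0],
    [0, 0, 0, 0, 0, 0],
    [0, 0, 0, 0, 0, 0],
    [0, 0, 0, 0, 0, 0],
    [0, 0, 0, 0, 0, 0],
  ],
)

```text
time_s: 5.3
eef_pos: [629.9, -189.3, 67.7]
ee_rot: [-0.0, 1.0, -0.003, -0.0]
force: [0.6, 0.6, 0.3]
grip_width: 0.001
```

```bash
python3 - <<'E'
from h import *
a=eyes.capture('scene');cv2.imwrite('pics/s4.png',cv2.resize(a[240:285,200:260],None,fx=12,fy=12,interpolation=cv2.INTER_NEAREST))
s=ctrl.sense();print(s['eef_pos'],s['force'],s['grip_width'],s['joints'],s['tau'])
E
```

```text
[ 629.91617882 -189.26314239   67.72697501] [ 0.48426444 -0.10828854  0.08234231] -0.0011771758325103082 [-4.69638537e-01  7.31137699e-01  1.22174068e+00  2.10525011e-05
  1.18866379e+00  1.10729723e+00] [-1.66100584e-03 -5.74564326e+01 -2.44321811e+01  1.90201290e-04
  4.58582599e-04 -6.53838515e-05]
```

View pics/s4.png

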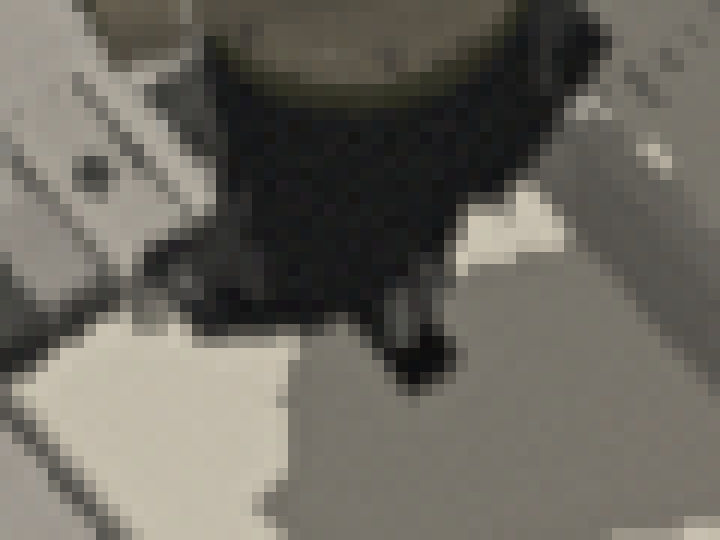

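Emit:
move_arm(
  deltas=[
    [0, 0, -0.3, 0, 0, 0],
    [0, 0, -0.3, 0, 0, 0],
    [0, 0, -0.3, 0, 0, 0],
    [0, 0, -0.3, 0, 0, 0],
    [0, 0, -0.3, 0, 0, 0],
    [0, 0, 0, 0, 0, 0],
    [0, 0, 0, 0, 0, 0],
    [0, 0, 0, 0, 0, 0],
    [0, 0, 0, 0, 0, 0],
    [0, 0, 0, 0, 0, 0],
  ],
)

```text
time_s: 6.35
eef_pos: [629.9, -189.3, 82.6]
ee_rot: [-0.0, 1.0, -0.003, -0.0]
force: [1.9, -0.2, 0.3]
grip_width: -0.0
```

```bash
python3 - <<'E'
from h import *
a=eyes.capture('scene');cv2.imwrite('pics/s5.png',cv2.resize(a[240:285,200:260],None,fx=12,fy=12,interpolation=cv2.INTER_NEAREST))
s=ctrl.sense();print(s['eef_pos'],s['force'],s['grip_width'])
E
```

```text
[ 629.85742344 -189.27224135   82.60013184] [-0.46970688 -0.24531795 -0.14785364] 0.007509650887205952
```

View pics/s5.png

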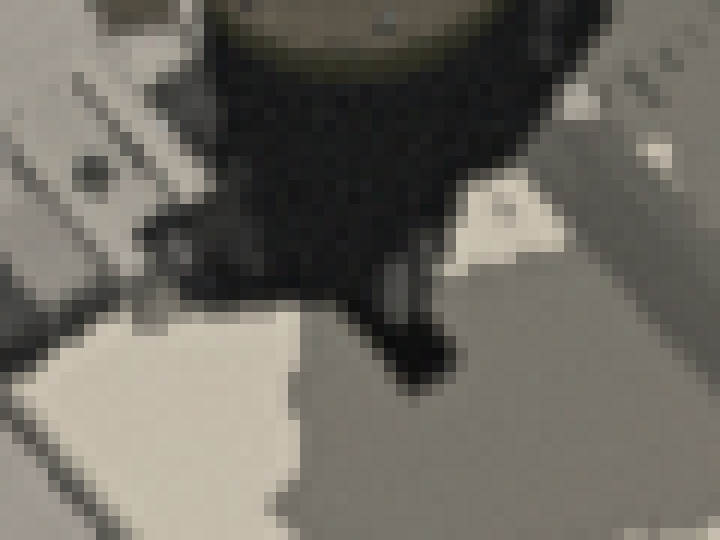

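Emit:
move_arm(
  deltas=[
    [0, 0, -1, 0, 0, 0],
    [0, 0, -2, 0, 0, 0],
    [0, 0, -3, 0, 0, 0],
    [0, 0, -3, 0, 0, 0],
    [0, 0, -3, 0, 0, 0],
    [0, 0, 0, 0, 0, 0],
    [0, 0, 0, 0, 0, 0],
    [0, 0, 0, 0, 0, 0],
    [0, 0, 0, 0, 0, 0],
    [0, 0, 0, 0, 0, 0],
  ],
)

```text
time_s: 7.4
eef_pos: [629.7, -189.2, 202.0]
ee_rot: [-0.0, 1.0, -0.003, -0.001]
force: [-0.7, -0.0, -1.1]
grip_width: 0.003
```

```bash
python3 - <<'E'
from h import *
a=eyes.capture('scene');cv2.imwrite('pics/s6.png',cv2.resize(a[225:285,190:270],None,fx=9,fy=9,interpolation=cv2.INTER_CUBIC))
s=ctrl.sense();print(s['eef_pos'],s['force'],s['grip_width'])
def proj(n,X):
    p=P[n];Tm=p['camera_from_world'];r,_=cv2.Rodrigues(Tm[:3,:3])
    return cv2.projectPoints(np.array([X],float),r,Tm[:3,3],p['K'],np.array([p['k1'],0,0,0.]))[0][0,0]
print((proj('scene',s['eef_pos'])-[190,225])*9)
E
```

```text
[ 629.75291987 -189.2234353   202.11198625] [-1.01981123 -0.32478958  1.14619286] -0.0006323306700656698
[363.9209944 202.8755407]
```

View pics/s6.png

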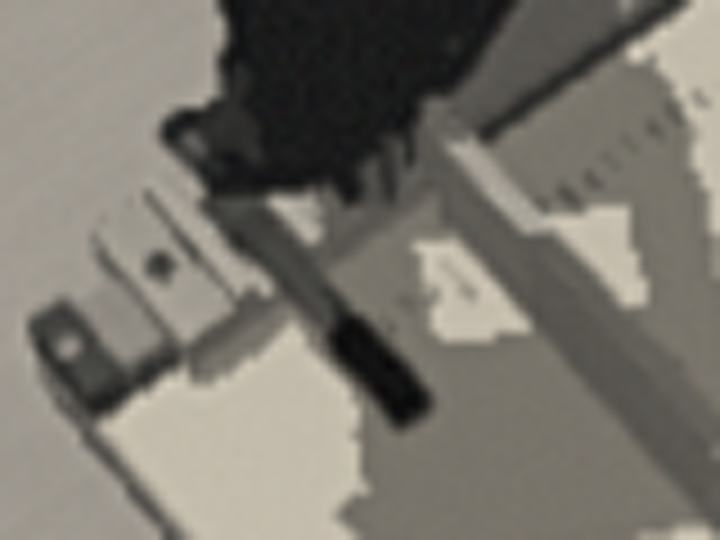

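Emit:
move_arm(
  deltas=[
    [0, 0, 2, 0, 0, 0],
    [0, 0, 3, 0, 0, 0],
    [0, 0, 3, 0, 0, 0],
    [0, 0, 1.5, 0, 0, 0],
    [0, 0, 0.5, 0, 0, 0],
    [0, 0, 0.3, 0, 0, 0],
    [0, 0, 0, 0, 0, 0],
    [0, 0, 0, 0, 0, 0],
    [0, 0, 0, 0, 0, 0],
    [0, 0, 0, 0, 0, 0],
  ],
)

```text
time_s: 8.45
eef_pos: [630.1, -189.4, 100.2]
ee_rot: [0.0, 1.0, -0.003, 0.0]
force: [0.0, 1.1, -1.1]
grip_width: 0.001
```

Emit:
move_arm(
  deltas=[
    [0, 0, 0.1, 0, 0, 0],
    [0, 0, 0.1, 0, 0, 0],
    [0, 0, 0.1, 0, 0, 0],
    [0, 0, 0.1, 0, 0, 0],
    [0, 0, 0.1, 0, 0, 0],
    [0, 0, 0.1, 0, 0, 0],
    [0, 0, 0.1, 0, 0, 0],
    [0, 0, 0.1, 0, 0, 0],
    [0, 0, 0, 0, 0, 0],
    [0, 0, 0, 0, 0, 0],
  ],
)

```text
time_s: 9.45
eef_pos: [629.9, -189.3, 91.7]
ee_rot: [-0.0, 1.0, -0.003, 0.0]
force: [-0.3, -0.4, -0.1]
grip_width: -0.001
```

Emit:
move_arm(
  deltas=[
    [0, 0, 0.1, 0, 0, 0],
    [0, 0, 0.1, 0, 0, 0],
    [0, 0, 0.1, 0, 0, 0],
    [0, 0, 0.1, 0, 0, 0],
    [0, 0, 0.1, 0, 0, 0],
    [0, 0, 0.1, 0, 0, 0],
    [0, 0, 0, 0, 0, 0],
    [0, 0, 0, 0, 0, 0],
    [0, 0, 0, 0, 0, 0],
    [0, 0, 0, 0, 0, 0],
  ],
)

```text
time_s: 10.45
eef_pos: [629.9, -189.3, 85.7]
ee_rot: [0.0, 1.0, -0.003, 0.0]
force: [1.1, -0.7, 0.4]
grip_width: -0.001
```

```bash
python3 - <<'E'
from h import *
for n in('scene','top'):
    a=eyes.capture(n);cv2.imwrite(f'pics/{n}7.png',a)
a=cv2.imread('pics/scene7.png');cv2.imwrite('pics/s7.png',cv2.resize(a[225:285,190:270],None,fx=9,fy=9,interpolation=cv2.INTER_CUBIC))
s=ctrl.sense();print(s['eef_pos'],s['force'],s['grip_width'])
E
```

```text
[ 629.91446047 -189.26524477   85.71979084] [-0.40885347 -0.15432327  0.49909465] 0.0015308181893548566
```

View pics/s7.png

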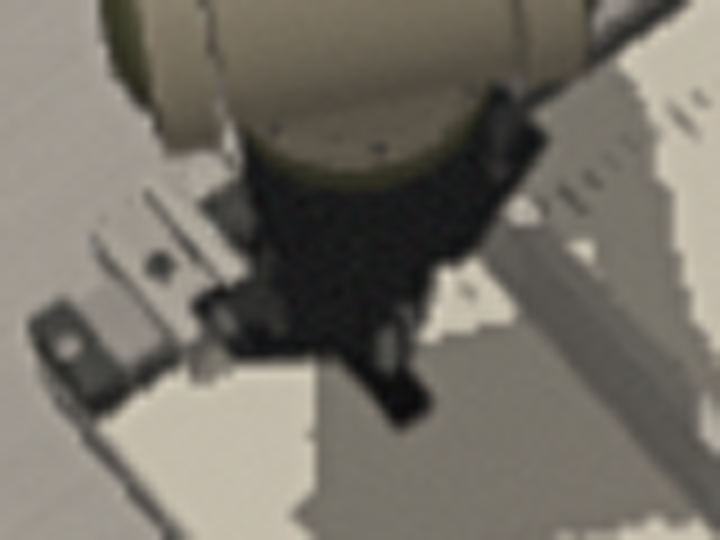

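View pics/top7.png

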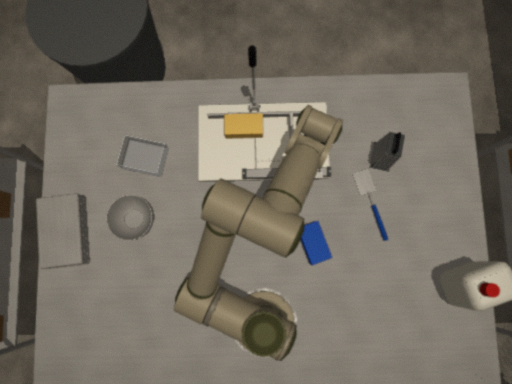

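In the top view I see nothing else disturbed. In the scene crop the shut fingers seem to sit above the paddle's upper edge, so the true tips may be higher than reported. I'll probe further down and watch for force.

Emit:
move_arm(
  deltas=[
    [0, 0, 0.5, 0, 0, 0],
    [0, 0, 0.5, 0, 0, 0],
    [0, 0, 0.4, 0, 0, 0],
    [0, 0, 0.2, 0, 0, 0],
    [0, 0, 0.1, 0, 0, 0],
    [0, 0, 0.1, 0, 0, 0],
    [0, 0, 0.1, 0, 0, 0],
    [0, 0, 0, 0, 0, 0],
    [0, 0, 0, 0, 0, 0],
    [0, 0, 0, 0, 0, 0],
  ],
)

```text
time_s: 11.55
eef_pos: [629.9, -189.3, 66.8]
ee_rot: [0.0, 1.0, -0.003, 0.0]
force: [0.6, 0.2, -0.6]
grip_width: 0.002
```

Emit:
move_arm(
  deltas=[
    [0, 0, 0.1, 0, 0, 0],
    [0, 0, 0.1, 0, 0, 0],
    [0, 0, 0.1, 0, 0, 0],
    [0, 0, 0, 0, 0, 0],
    [0, 0, 0, 0, 0, 0],
    [0, 0, 0, 0, 0, 0],
    [0, 0, 0, 0, 0, 0],
    [0, 0, 0, 0, 0, 0],
    [0, 0, 0, 0, 0, 0],
    [0, 0, 0, 0, 0, 0],
  ],
)

```text
time_s: 12.55
eef_pos: [630.5, -189.5, 65.0]
ee_rot: [0.0, 1.0, -0.003, 0.001]
force: [-0.6, 0.7, 7.9]
grip_width: 0.003
```

Shut fingertips meet the paddle top (88 mm) at a reported z of about 65.5, so the real tips are about 22 mm higher than reported. I'll lift, open, go down to about 43 reported and grip again.

Emit:
move_arm(
  deltas=[
    [0, 0, -1, 0, 0, 0],
    [0, 0, -2, 0, 0, 0],
    [0, 0, 0, 0, 0, 0],
    [0, 0, 0, 0, 0, 0],
    [0, 0, 0, 0, 0, 0],
    [0, 0, 0, 0, 0, 0],
    [0, 0, 1, 0, 0, 0],
    [0, 0, 2, 0, 0, 0],
    [0, 0, 1, 0, 0, 0],
    [0, 0, 0.8, 0, 0, 0],
  ],
  grip=4,
)

```text
time_s: 13.55
eef_pos: [629.5, -189.1, 44.2]
ee_rot: [-0.0, 1.0, -0.003, -0.001]
force: [-0.2, -0.7, -0.5]
grip_width: 0.468
```

Emit:
move_arm(
  deltas=[
    [0, 0, 0.2, 0, 0, 0],
    [0, 0, 0.2, 0, 0, 0],
    [0, 0, 0, 0, 0, 0],
    [0, 0, 0, 0, 0, 0],
    [0, 0, 0, 0, 0, 0],
    [0, 0, 0, 0, 0, 0],
    [0, 0, 0, 0, 0, 0],
    [0, 0, 0, 0, 0, 0],
    [0, 0, 0, 0, 0, 0],
    [0, 0, 0, 0, 0, 0],
  ],
  grip=0,
)

```text
time_s: 14.55
eef_pos: [630.1, -189.6, 42.0]
ee_rot: [0.0, 1.0, -0.003, 0.0]
force: [-1.3, -5.1, 5.4]
grip_width: 0.173
```

Gripped this time (0.173, about 15 mm). Next I'll swing the lever along its arc with the tool kept upright.

Emit:
move_arm(
  deltas=[
    [-0.16, 0, -0.8, 0, 0, 0],
    [-0.24, 0, -0.79, 0, 0, 0],
    [-0.32, 0, -0.75, 0, 0, 0],
    [-0.39, 0, -0.72, 0, 0, 0],
    [-0.46, 0, -0.68, 0, 0, 0],
    [0, 0, 0, 0, 0, 0],
    [0, 0, 0, 0, 0, 0],
    [0, 0, 0, 0, 0, 0],
    [0, 0, 0, 0, 0, 0],
    [0, 0, 0, 0, 0, 0],
  ],
)

```text
time_s: 15.55
eef_pos: [613.8, -188.7, 78.5]
ee_rot: [-0.001, 1.0, -0.003, -0.001]
force: [-3.3, 1.7, -2.1]
grip_width: 0.176
```

```bash
python3 - <<'E'
from h import *
a=eyes.capture('scene');cv2.imwrite('pics/s8.png',cv2.resize(a[215:285,180:270],None,fx=8,fy=8,interpolation=cv2.INTER_CUBIC))
s=ctrl.sense();print(s['eef_pos'],s['force'],s['grip_width'])
E
```

```text
[ 613.83123957 -188.69731096   78.54781939] [-3.9003732   0.43895977 -3.65190241] 0.1787249553746169
```

View pics/s8.png

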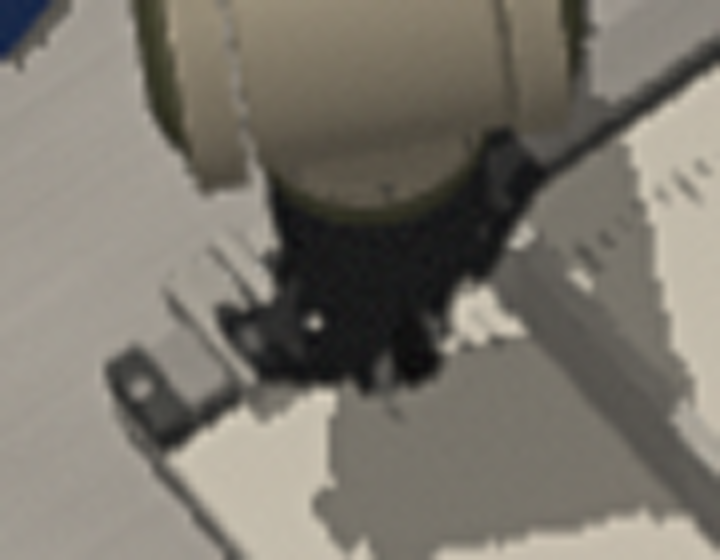

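The lever is following the fingers: the paddle end is no longer at its old pixel and the forces stay small. Continuing to about 1.3 rad.

Emit:
move_arm(
  deltas=[
    [-0.52, 0, -0.62, 0, 0, 0],
    [-0.59, 0, -0.58, 0, 0, 0],
    [-0.64, 0, -0.5, 0, 0, 0],
    [-0.69, 0, -0.45, 0, 0, 0],
    [-0.72, 0, -0.37, 0, 0, 0],
    [-0.77, 0, -0.3, 0, 0, 0],
    [-0.79, 0, -0.22, 0, 0, 0],
    [-0.8, 0, -0.15, 0, 0, 0],
    [0, 0, 0, 0, 0, 0],
    [0, 0, 0, 0, 0, 0],
  ],
)

```text
time_s: 16.6
eef_pos: [559.2, -189.1, 112.2]
ee_rot: [0.0, 1.0, -0.003, 0.001]
force: [1.9, 2.2, 3.6]
grip_width: 0.178
```

```bash
python3 - <<'E'
from h import *
a=eyes.capture('scene');cv2.imwrite('pics/s9.png',cv2.resize(a[205:285,180:280],None,fx=7,fy=7,interpolation=cv2.INTER_CUBIC))
s=ctrl.sense();print(s['eef_pos'],s['force'],s['grip_width'])
E
```

```text
[ 559.31388865 -189.11479994  112.13369016] [1.16493943 2.15104653 4.27870225] 0.17248325523150745
```

View pics/s9.png

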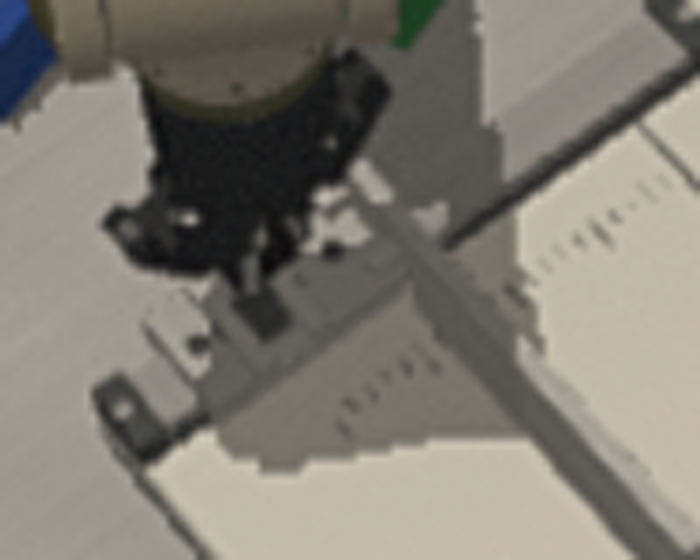

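The lever is up: its shank stands upright at crop (255,265) over the carriage. Now I'll slide the stop towards the block, 80 mm first.

Emit:
move_arm(
  deltas=[
    [0, -0.5, 0, 0, 0, 0],
    [0, -1, 0, 0, 0, 0],
    [0, -1.3, 0, 0, 0, 0],
    [0, -1.3, 0, 0, 0, 0],
    [0, -1.3, 0, 0, 0, 0],
    [0, -1.1, 0, 0, 0, 0],
    [0, -0.8, 0, 0, 0, 0],
    [0, -0.5, 0, 0, 0, 0],
    [0, -0.2, 0, 0, 0, 0],
    [0, 0, 0, 0, 0, 0],
  ],
)

```text
time_s: 17.65
eef_pos: [559.9, -109.0, 112.1]
ee_rot: [0.001, 1.0, -0.003, 0.001]
force: [0.8, -0.2, 7.1]
grip_width: 0.173
```

```bash
python3 - <<'E'
from h import *
s=ctrl.sense();print(s['eef_pos'],s['force'],s['grip_width'])
a=eyes.capture('scene');cv2.imwrite('pics/s10.png',cv2.resize(a[185:325,190:350],None,fx=4.5,fy=4.5,interpolation=cv2.INTER_CUBIC))
a=eyes.capture('top');cv2.imwrite('pics/t10.png',cv2.resize(a[90:195,190:345],None,fx=5,fy=5,interpolation=cv2.INTER_CUBIC))
E
```

```text
[ 559.94382031 -109.0497654   112.06664084] [ 0.78096496 -0.23425648  7.06669559] 0.17284439210779728
```

View pics/s10.png

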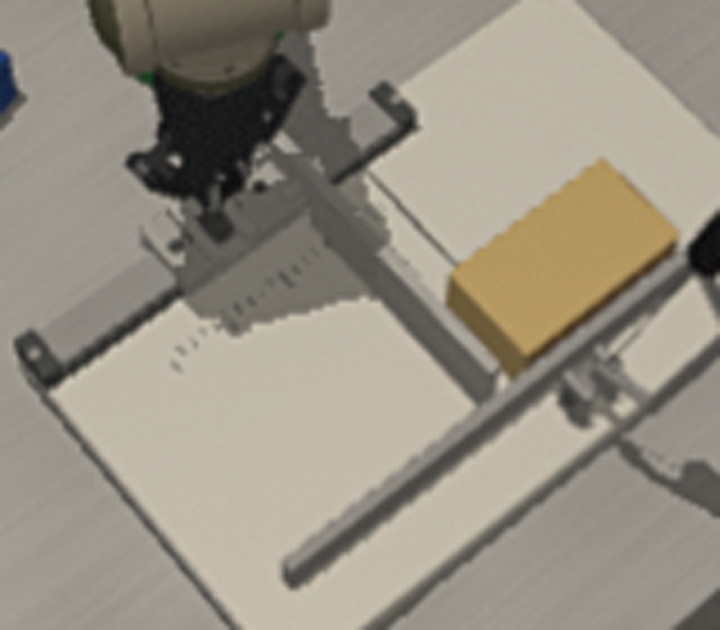

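View pics/t10.png

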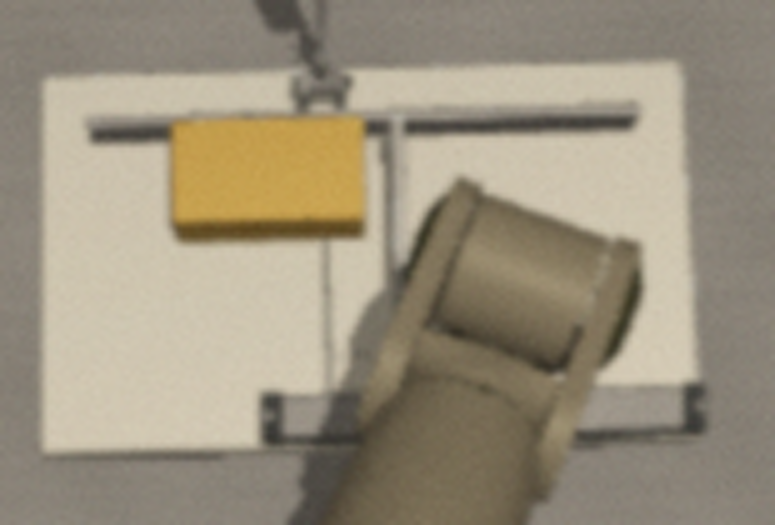

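Plate and block are about 20 mm apart (top crop: plate face x≈388, block end x≈365), and the block has not moved. Closing in slowly.

Emit:
move_arm(
  deltas=[
    [0, -0.3, 0, 0, 0, 0],
    [0, -0.3, 0, 0, 0, 0],
    [0, -0.3, 0, 0, 0, 0],
    [0, -0.2, 0, 0, 0, 0],
    [0, -0.1, 0, 0, 0, 0],
    [0, -0.1, 0, 0, 0, 0],
    [0, -0.1, 0, 0, 0, 0],
    [0, 0, 0, 0, 0, 0],
    [0, 0, 0, 0, 0, 0],
    [0, 0, 0, 0, 0, 0],
  ],
)

```text
time_s: 18.75
eef_pos: [560.1, -95.5, 112.1]
ee_rot: [0.001, 1.0, -0.003, 0.001]
force: [-0.1, -0.7, 6.9]
grip_width: 0.18
```

Emit:
move_arm(
  deltas=[
    [0, -0.05, 0, 0, 0, 0],
    [0, -0.05, 0, 0, 0, 0],
    [0, 0, 0, 0, 0, 0],
    [0, 0, 0, 0, 0, 0],
    [0, 0, 0, 0, 0, 0],
    [0, 0, 0, 0, 0, 0],
    [0, 0, 0, 0, 0, 0],
    [0, 0, 0, 0, 0, 0],
    [0, 0, 0, 0, 0, 0],
    [0, 0, 0, 0, 0, 0],
  ],
)

```text
time_s: 19.75
eef_pos: [560.1, -94.6, 112.1]
ee_rot: [0.001, 1.0, -0.003, 0.001]
force: [0.4, -1.9, 6.9]
grip_width: 0.178
```

```bash
python3 - <<'E'
from h import *
s=ctrl.sense();print(s['eef_pos'],s['force'],s['wrist_torque'])
for n in('scene','top'):
    a=eyes.capture(n);cv2.imwrite(f'pics/{n}11.png',a)
a=cv2.imread('pics/scene11.png');cv2.imwrite('pics/s11.png',cv2.resize(a[215:285,270:350],None,fx=8,fy=8,interpolation=cv2.INTER_CUBIC))
a=cv2.imread('pics/top11.png');cv2.imwrite('pics/t11.png',cv2.resize(a[100:150,215:295],None,fx=10,fy=10,interpolation=cv2.INTER_CUBIC))
s=ctrl.sense();print(s['eef_pos'],s['force'],s['wrist_torque'])
E
```

```text
[560.06028319 -94.58515937 112.06885955] [ 0.37426035 -1.89444167  6.90469654] [-0.3940307   0.00655089  0.05238618]
[560.04831807 -94.56612984 112.0963855 ] [ 0.07445127 -1.4075718   6.55524793] [-0.35416404 -0.0556442  -0.00102843]
```

View pics/s11.png

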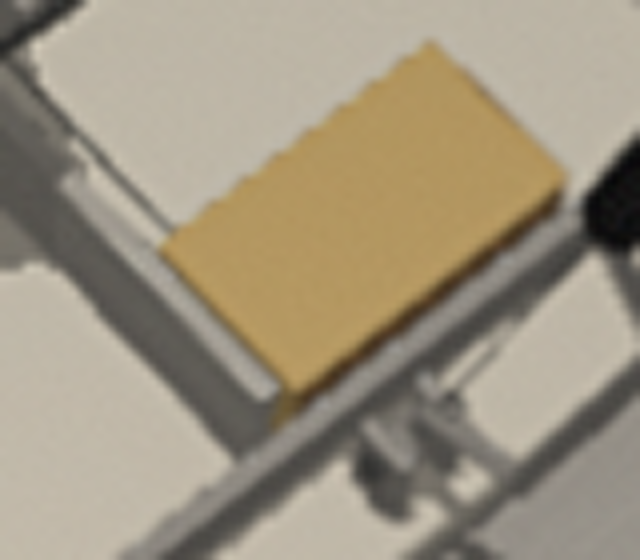

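View pics/t11.png

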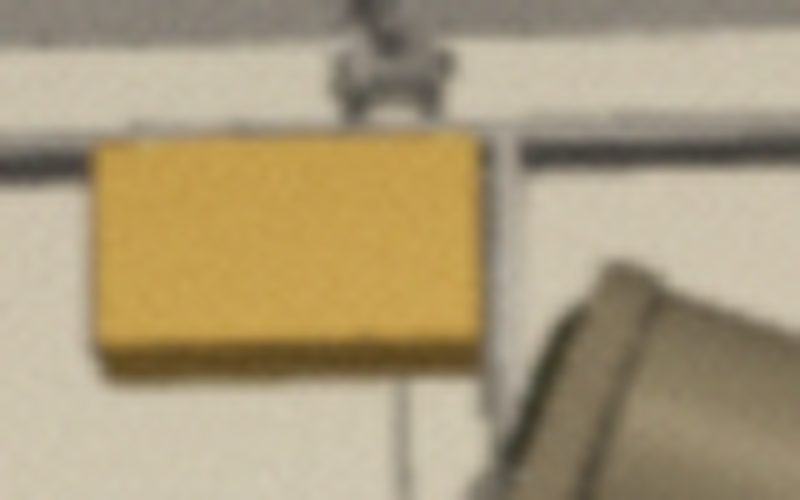

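Nearly touching: the gap is under about 3 mm in both views. Now feeling forward in quarter-millimetre rows.

Emit:
move_arm(
  deltas=[
    [0, -0.03, 0, 0, 0, 0],
    [0, -0.03, 0, 0, 0, 0],
    [0, -0.03, 0, 0, 0, 0],
    [0, 0, 0, 0, 0, 0],
    [0, 0, 0, 0, 0, 0],
    [0, 0, 0, 0, 0, 0],
    [0, 0, 0, 0, 0, 0],
    [0, 0, 0, 0, 0, 0],
    [0, 0, 0, 0, 0, 0],
    [0, 0, 0, 0, 0, 0],
  ],
)

```text
time_s: 20.85
eef_pos: [560.1, -93.7, 112.1]
ee_rot: [0.001, 1.0, -0.003, 0.001]
force: [0.4, -1.1, 7.4]
grip_width: 0.176
```

```bash
python3 -c "
from h import *
s=ctrl.sense();print(s['eef_pos'],s['force'],s['wrist_torque'])"
```

```text
[560.0559018  -93.68557642 112.08147591] [ 0.40264918 -1.08417183  7.38903047] [-0.39312058 -0.04516957 -0.00044963]
```

Emit:
move_arm(
  deltas=[
    [0, -0.03, 0, 0, 0, 0],
    [0, -0.03, 0, 0, 0, 0],
    [0, 0, 0, 0, 0, 0],
    [0, 0, 0, 0, 0, 0],
    [0, 0, 0, 0, 0, 0],
    [0, 0, 0, 0, 0, 0],
    [0, 0, 0, 0, 0, 0],
    [0, 0, 0, 0, 0, 0],
    [0, 0, 0, 0, 0, 0],
    [0, 0, 0, 0, 0, 0],
  ],
)

```text
time_s: 21.85
eef_pos: [560.1, -93.1, 112.1]
ee_rot: [0.001, 1.0, -0.003, 0.001]
force: [-0.2, -2.2, 6.3]
grip_width: 0.176
```

Emit:
move_arm(
  deltas=[
    [0, -0.03, 0, 0, 0, 0],
    [0, -0.03, 0, 0, 0, 0],
    [0, 0, 0, 0, 0, 0],
    [0, 0, 0, 0, 0, 0],
    [0, 0, 0, 0, 0, 0],
    [0, 0, 0, 0, 0, 0],
    [0, 0, 0, 0, 0, 0],
    [0, 0, 0, 0, 0, 0],
    [0, 0, 0, 0, 0, 0],
    [0, 0, 0, 0, 0, 0],
  ],
)

```text
time_s: 22.85
eef_pos: [560.0, -92.5, 112.1]
ee_rot: [0.001, 1.0, -0.003, 0.001]
force: [-0.1, -1.0, 7.0]
grip_width: 0.177
```

```bash
python3 -c "
from h import *
s=ctrl.sense();print(s['eef_pos'],s['force'],s['wrist_torque'])"
```

```text
[560.04456329 -92.51816185 112.07551864] [-0.11611145 -1.00083136  6.98991515] [-0.39446518 -0.01112787 -0.03782576]
```

Emit:
move_arm(
  deltas=[
    [0, -0.03, 0, 0, 0, 0],
    [0, -0.03, 0, 0, 0, 0],
    [0, 0, 0, 0, 0, 0],
    [0, 0, 0, 0, 0, 0],
    [0, 0, 0, 0, 0, 0],
    [0, 0, 0, 0, 0, 0],
    [0, 0, 0, 0, 0, 0],
    [0, 0, 0, 0, 0, 0],
    [0, 0, 0, 0, 0, 0],
    [0, 0, 0, 0, 0, 0],
  ],
)

```text
time_s: 23.85
eef_pos: [560.0, -91.9, 112.1]
ee_rot: [0.001, 1.0, -0.003, 0.001]
force: [-0.2, -2.0, 6.5]
grip_width: 0.182
```

```bash
python3 -c "
from h import *
s=ctrl.sense();print(s['eef_pos'],s['force'],s['wrist_torque'])"
```

```text
[560.03850136 -91.90445442 112.0613288 ] [-0.2101543  -1.98210808  6.54652862] [-0.43529789 -0.03475047  0.00659069]
```

Emit:
move_arm(
  deltas=[
    [0, -0.03, 0, 0, 0, 0],
    [0, -0.03, 0, 0, 0, 0],
    [0, -0.02, 0, 0, 0, 0],
    [0, 0, 0, 0, 0, 0],
    [0, 0, 0, 0, 0, 0],
    [0, 0, 0, 0, 0, 0],
    [0, 0, 0, 0, 0, 0],
    [0, 0, 0, 0, 0, 0],
    [0, 0, 0, 0, 0, 0],
    [0, 0, 0, 0, 0, 0],
  ],
)

```text
time_s: 24.85
eef_pos: [560.1, -91.1, 112.1]
ee_rot: [0.001, 1.0, -0.003, 0.001]
force: [-0.6, -1.6, 6.4]
grip_width: 0.179
```

```bash
python3 -c "
from h import *
s=ctrl.sense();print(s['eef_pos'],s['force'],s['wrist_torque'])
a=eyes.capture('top');cv2.imwrite('pics/t12.png',cv2.resize(a[100:150,215:295],None,fx=10,fy=10,interpolation=cv2.INTER_CUBIC))
s=ctrl.sense();print(s['eef_pos'],s['force'],s['wrist_torque'])
"
```

```text
[560.07118054 -91.12169192 112.07471149] [-0.56930528 -1.61952339  6.42590033] [-0.37989731 -0.02357393  0.00606922]
[560.06530393 -91.10014416 112.07305927] [ 0.3440801  -2.03073779  7.53368282] [-0.3959603  -0.03153102 -0.00871288]
```

View pics/t12.png

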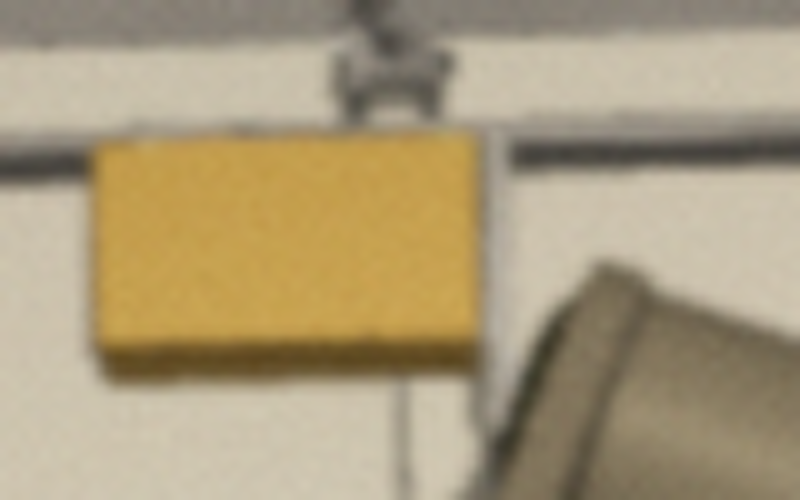

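The torque about x has stayed at -0.39 N m, which is rail friction alone, and the block is unmoved (left edge at crop x≈92). Going on.

Emit:
move_arm(
  deltas=[
    [0, -0.03, 0, 0, 0, 0],
    [0, -0.03, 0, 0, 0, 0],
    [0, 0, 0, 0, 0, 0],
    [0, 0, 0, 0, 0, 0],
    [0, 0, 0, 0, 0, 0],
    [0, 0, 0, 0, 0, 0],
    [0, 0, 0, 0, 0, 0],
    [0, 0, 0, 0, 0, 0],
    [0, 0, 0, 0, 0, 0],
    [0, 0, 0, 0, 0, 0],
  ],
)

```text
time_s: 25.9
eef_pos: [560.1, -90.5, 112.1]
ee_rot: [0.001, 1.0, -0.003, 0.001]
force: [0.9, -0.9, 6.9]
grip_width: 0.174
```

```bash
python3 -c "
from h import *
s=ctrl.sense();print(s['eef_pos'],s['force'],s['wrist_torque'])"
```

```text
[560.07002275 -90.48876307 112.07298306] [ 0.87449125 -0.94454212  6.87327441] [-0.39489005 -0.00221593  0.02359846]
```

Emit:
move_arm(
  deltas=[
    [0, -0.03, 0, 0, 0, 0],
    [0, -0.03, 0, 0, 0, 0],
    [0, 0, 0, 0, 0, 0],
    [0, 0, 0, 0, 0, 0],
    [0, 0, 0, 0, 0, 0],
    [0, 0, 0, 0, 0, 0],
    [0, 0, 0, 0, 0, 0],
    [0, 0, 0, 0, 0, 0],
    [0, 0, 0, 0, 0, 0],
    [0, 0, 0, 0, 0, 0],
  ],
)

```text
time_s: 26.9
eef_pos: [560.1, -89.9, 112.1]
ee_rot: [0.001, 1.0, -0.003, 0.001]
force: [0.5, -2.4, 6.6]
grip_width: 0.177
```

```bash
python3 -c "
from h import *
s=ctrl.sense();print(s['eef_pos'],s['force'],s['wrist_torque'])"
```

```text
[560.05992144 -89.90098261 112.06808281] [ 0.5053145  -2.35451201  6.60899924] [-0.35734958  0.02887452  0.01236806]
```

Emit:
move_arm(
  deltas=[
    [0, -0.03, 0, 0, 0, 0],
    [0, -0.03, 0, 0, 0, 0],
    [0, 0, 0, 0, 0, 0],
    [0, 0, 0, 0, 0, 0],
    [0, 0, 0, 0, 0, 0],
    [0, 0, 0, 0, 0, 0],
    [0, 0, 0, 0, 0, 0],
    [0, 0, 0, 0, 0, 0],
    [0, 0, 0, 0, 0, 0],
    [0, 0, 0, 0, 0, 0],
  ],
)

```text
time_s: 27.9
eef_pos: [560.1, -89.3, 112.0]
ee_rot: [0.001, 1.0, -0.003, 0.001]
force: [-0.4, -2.7, 6.8]
grip_width: 0.176
```

```bash
python3 -c "
from h import *
s=ctrl.sense();print(s['eef_pos'],s['force'],s['wrist_torque'])"
```

```text
[560.08213618 -89.29417447 112.04268652] [-0.37349804 -2.73619958  6.84855924] [-0.42975099 -0.00884287  0.00045944]
```

Emit:
move_arm(
  deltas=[
    [0, -0.03, 0, 0, 0, 0],
    [0, -0.03, 0, 0, 0, 0],
    [0, 0, 0, 0, 0, 0],
    [0, 0, 0, 0, 0, 0],
    [0, 0, 0, 0, 0, 0],
    [0, 0, 0, 0, 0, 0],
    [0, 0, 0, 0, 0, 0],
    [0, 0, 0, 0, 0, 0],
    [0, 0, 0, 0, 0, 0],
    [0, 0, 0, 0, 0, 0],
  ],
)

```text
time_s: 28.9
eef_pos: [560.1, -88.9, 112.1]
ee_rot: [0.001, 1.0, -0.003, 0.001]
force: [-0.5, -3.0, 6.6]
grip_width: 0.177
```

```bash
python3 -c "
from h import *
s=ctrl.sense();print(s['eef_pos'],s['force'],s['wrist_torque'])
a=eyes.capture('top');cv2.imwrite('pics/t13.png',cv2.resize(a[100:150,215:295],None,fx=10,fy=10,interpolation=cv2.INTER_CUBIC))
a=eyes.capture('scene');cv2.imwrite('pics/s13.png',cv2.resize(a[215:285,270:350],None,fx=8,fy=8,interpolation=cv2.INTER_CUBIC))
"
```

```text
[560.07625174 -88.86322072 112.05805644] [-0.54629551 -2.98244802  6.57648244] [-5.81906020e-01 -9.57250259e-05  3.77705852e-02]
```

View pics/t13.png

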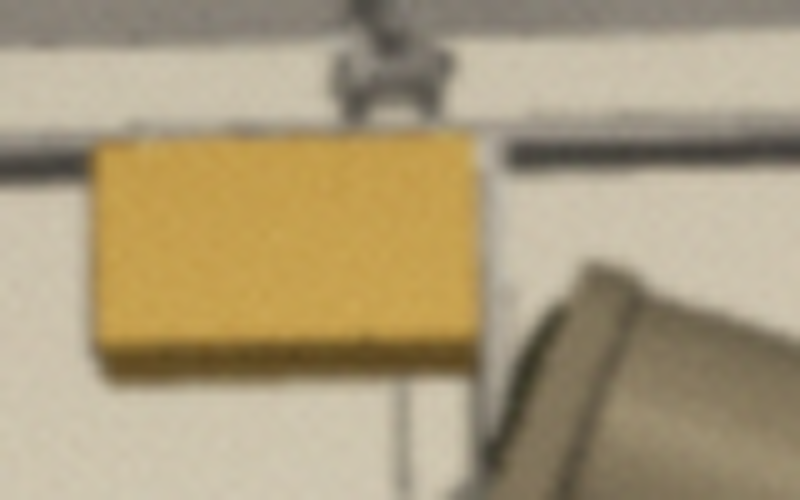

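View pics/s13.png

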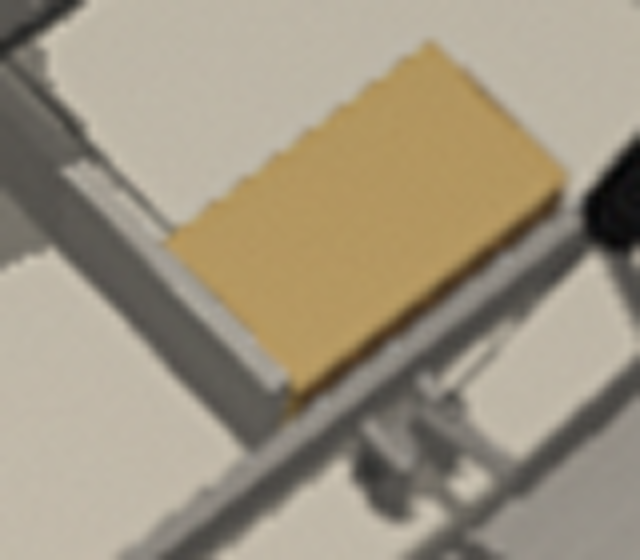

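Contact: torque jumped to -0.58 and the tool lagged its command, while the block's outline is unchanged. Another 0.3 mm to confirm.

Emit:
move_arm(
  deltas=[
    [0, -0.03, 0, 0, 0, 0],
    [0, 0, 0, 0, 0, 0],
    [0, 0, 0, 0, 0, 0],
    [0, 0, 0, 0, 0, 0],
    [0, 0, 0, 0, 0, 0],
    [0, 0, 0, 0, 0, 0],
    [0, 0, 0, 0, 0, 0],
    [0, 0, 0, 0, 0, 0],
    [0, 0, 0, 0, 0, 0],
    [0, 0, 0, 0, 0, 0],
  ],
)

```text
time_s: 30.0
eef_pos: [560.1, -88.8, 112.1]
ee_rot: [0.001, 1.0, -0.003, 0.001]
force: [-0.0, -3.4, 6.4]
grip_width: 0.178
```

```bash
python3 -c "
from h import *
s=ctrl.sense();print(s['eef_pos'],s['force'],s['wrist_torque'])"
```

```text
[560.08105999 -88.77313467 112.05346471] [-0.03039292 -3.36660577  6.366723  ] [-0.75102831  0.05118033  0.00301765]
```

Firm light contact: about 1.8 N above rail friction, below the block's sliding threshold. Now swinging the lever back down along the reverse arc, y held.

Emit:
move_arm(
  deltas=[
    [0.8, 0, 0.15, 0, 0, 0],
    [0.79, 0, 0.22, 0, 0, 0],
    [0.77, 0, 0.3, 0, 0, 0],
    [0.72, 0, 0.37, 0, 0, 0],
    [0.69, 0, 0.45, 0, 0, 0],
    [0, 0, 0, 0, 0, 0],
    [0, 0, 0, 0, 0, 0],
    [0, 0, 0, 0, 0, 0],
    [0, 0, 0, 0, 0, 0],
    [0, 0, 0, 0, 0, 0],
  ],
)

```text
time_s: 31.0
eef_pos: [597.0, -88.7, 96.1]
ee_rot: [0.001, 1.0, -0.003, -0.0]
force: [-1.2, -5.7, 1.4]
grip_width: 0.18
```

```bash
python3 -c "
from h import *
s=ctrl.sense();print(s['eef_pos'],s['force'],s['wrist_torque'])"
```

```text
[597.01579996 -88.67141567  96.13930233] [-1.19487347 -5.72379627  1.42439785] [-1.08343837  0.40642702  0.13915746]
```

Emit:
move_arm(
  deltas=[
    [0.64, 0.02, 0.5, 0, 0, 0],
    [0.59, 0.01, 0.58, 0, 0, 0],
    [0.52, 0, 0.62, 0, 0, 0],
    [0.46, 0, 0.68, 0, 0, 0],
    [0, 0, 0, 0, 0, 0],
    [0, 0, 0, 0, 0, 0],
    [0, 0, 0, 0, 0, 0],
    [0, 0, 0, 0, 0, 0],
    [0, 0, 0, 0, 0, 0],
    [0, 0, 0, 0, 0, 0],
  ],
)

```text
time_s: 32.0
eef_pos: [619.3, -88.7, 72.2]
ee_rot: [0.0, 1.0, -0.003, -0.0]
force: [-0.2, -4.8, 1.4]
grip_width: 0.176
```

```bash
python3 -c "
from h import *
s=ctrl.sense();print(s['eef_pos'],s['force'],s['wrist_torque'])
a=eyes.capture('top');cv2.imwrite('pics/t14.png',cv2.resize(a[100:150,215:295],None,fx=10,fy=10,interpolation=cv2.INTER_CUBIC))
"
```

```text
[619.26833767 -88.67106484  72.24302904] [-0.15361491 -4.84192739  1.4140077 ] [-0.9584324   0.35750925  0.23579929]
```

View pics/t14.png

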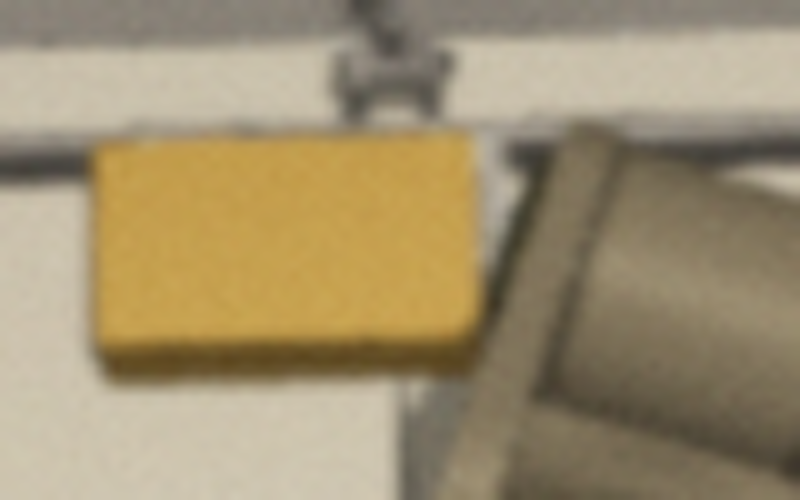

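Emit:
move_arm(
  deltas=[
    [0.39, 0, 0.72, 0, 0, 0],
    [0.32, 0, 0.75, 0, 0, 0],
    [0.24, 0, 0.79, 0, 0, 0],
    [0.16, 0, 0.8, 0, 0, 0],
    [0, 0, 0.1, 0, 0, 0],
    [0, 0, 0.1, 0, 0, 0],
    [0, 0, 0, 0, 0, 0],
    [0, 0, 0, 0, 0, 0],
    [0, 0, 0, 0, 0, 0],
    [0, 0, 0, 0, 0, 0],
  ],
)

```text
time_s: 33.05
eef_pos: [631.1, -88.8, 41.2]
ee_rot: [0.0, 1.0, -0.003, 0.001]
force: [-1.6, -3.5, 9.0]
grip_width: 0.175
```

```bash
python3 -c "
from h import *
s=ctrl.sense();print(s['eef_pos'],s['force'],s['wrist_torque'])"
```

```text
[631.12176113 -88.77108074  41.2319742 ] [-1.57381479 -3.47947013  9.04952543] [-0.5987821   0.58648577  0.127308  ]
```

Lever back at its starting position, pressing with 9 N. Next I'll release, rise, shut the fingers and press the paddle from above to make sure it is at its hard stop.

Emit:
move_arm(
  deltas=[
    [0, 0, 0, 0, 0, 0],
    [0, 0, 0, 0, 0, 0],
    [0, 0, 0, 0, 0, 0],
    [0, 0, 0, 0, 0, 0],
    [0, 0, 0, 0, 0, 0],
    [0, 0, -1, 0, 0, 0],
    [0, 0, -2, 0, 0, 0],
    [0, 0, -2, 0, 0, 0],
    [0, 0, 0, 0, 0, 0],
    [0, 0, 0, 0, 0, 0],
  ],
  grip=4,
)

```text
time_s: 34.05
eef_pos: [630.5, -88.3, 89.8]
ee_rot: [0.0, 1.0, -0.003, 0.0]
force: [0.3, -0.0, -0.4]
grip_width: 0.464
```

Emit:
move_arm(
  deltas=[
    [0, 0, 0, 0, 0, 0],
    [0, 0, 0, 0, 0, 0],
    [0, 0, 0, 0, 0, 0],
    [0, 0, 0, 0, 0, 0],
    [0.5, 0, 0.5, 0, 0, 0],
    [0, 0, 0.5, 0, 0, 0],
    [0, 0, 0.5, 0, 0, 0],
    [0, 0, 0.3, 0, 0, 0],
    [0, 0, 0.2, 0, 0, 0],
    [0, 0, 0.1, 0, 0, 0],
  ],
  grip=0,
)

```text
time_s: 35.05
eef_pos: [635.5, -88.4, 68.5]
ee_rot: [-0.0, 1.0, -0.003, -0.0]
force: [-0.8, 0.6, 0.3]
grip_width: 0.005
```

Emit:
move_arm(
  deltas=[
    [0, 0, 0.1, 0, 0, 0],
    [0, 0, 0.1, 0, 0, 0],
    [0, 0, 0.1, 0, 0, 0],
    [0, 0, 0.1, 0, 0, 0],
    [0, 0, 0.1, 0, 0, 0],
    [0, 0, 0, 0, 0, 0],
    [0, 0, 0, 0, 0, 0],
    [0, 0, 0, 0, 0, 0],
    [0, 0, 0, 0, 0, 0],
    [0, 0, 0, 0, 0, 0],
  ],
)

```text
time_s: 36.05
eef_pos: [636.3, -88.5, 65.1]
ee_rot: [0.0, 1.0, -0.003, 0.001]
force: [0.2, 1.0, 8.0]
grip_width: 0.001
```

Same contact height and force as at the start (65.0 mm, 7.9 N), so the lever is down. One slightly harder press, then retreat and look.

Emit:
move_arm(
  deltas=[
    [0, 0, 0.1, 0, 0, 0],
    [0, 0, 0.1, 0, 0, 0],
    [0, 0, 0, 0, 0, 0],
    [0, 0, 0, 0, 0, 0],
    [0, 0, -0.5, 0, 0, 0],
    [0, 0, -1, 0, 0, 0],
    [0, 0, -3, 0, 0, 0],
    [0, 0, -4, 0, 0, 0],
    [0, 0, -4, 0, 0, 0],
    [0, 0, -3, 0, 0, 0],
  ],
)

```text
time_s: 37.05
eef_pos: [635.7, -88.5, 219.8]
ee_rot: [0.0, 1.0, -0.003, 0.001]
force: [1.2, -0.9, 0.0]
grip_width: -0.001
```

Emit:
move_arm(
  deltas=[
    [-3, 2, 0, 0, 0, 0],
    [-4, 2.5, 0, 0, 0, 0],
    [-4, 3, 0, 0, 0, 0],
    [-4, 3, 0, 0, 0, 0],
    [-4, 3, 0, 0, 0, 0],
    [-4, 3, 0, 0, 0, 0],
    [-3, 2, 0, 0, 0, 0],
    [-1, 1, 0, 0, 0, 0],
    [0, 0, 0, 0, 0, 0],
    [0, 0, 0, 0, 0, 0],
  ],
)

```text
time_s: 38.05
eef_pos: [364.6, -281.6, 216.9]
ee_rot: [0.0, 1.0, -0.003, 0.0]
force: [-0.0, 0.8, 0.0]
grip_width: -0.003
```

```bash
python3 - <<'E'
from h import *
for n in('scene','top'):
    cv2.imwrite(f'pics/{n}15.png',eyes.capture(n))
a=cv2.imread('pics/scene15.png');cv2.imwrite('pics/s15.png',cv2.resize(a[175:335,185:385],None,fx=3.7,fy=3.7,interpolation=cv2.INTER_CUBIC))
a=cv2.imread('pics/top15.png');cv2.imwrite('pics/t15.png',cv2.resize(a[90:195,190:345],None,fx=5,fy=5,interpolation=cv2.INTER_CUBIC))
# block centroid before/after
for n in('scene','top'):
    for f in (n+'0',n+'15'):
        h=cv2.cvtColor(cv2.imread(f'pics/{f}.png'),cv2.COLOR_BGR2HSV)
        m=cv2.inRange(h,(12,100,120),(28,255,255));k,l,st,c=cv2.connectedComponentsWithStats(m)
        i=1+st[1:,4].argmax();print(f,st[i],c[i])
print(ctrl.sense()['eef_pos'],ctrl.sense()['time_s'])
E
```

```text
scene0 [ 290  221   50   43 1072] [314.81809701 241.97481343]
scene15 [ 291  221   49   43 1032] [315.54554264 241.50387597]
top0 [224 113  39  22 827] [243.14631197 123.68923821]
top15 [224 113  39  22 813] [242.94587946 123.60762608]
[ 364.92694329 -281.14133569  216.71877481] 38.15
```

View pics/s15.png

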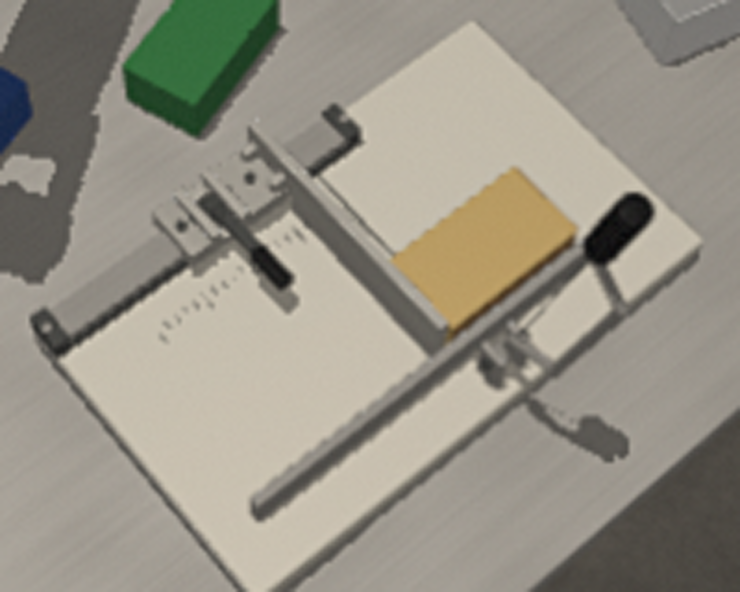

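View pics/t15.png

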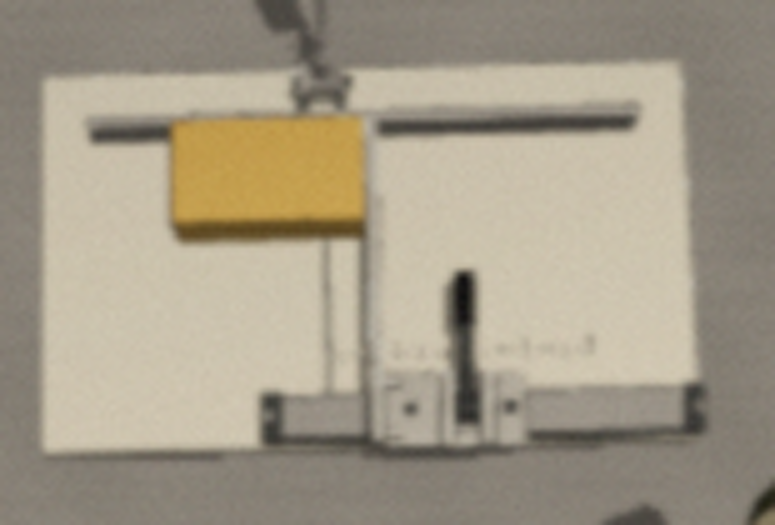

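The lever lies level at crop (270,265), the plate sits against the block's end, and the block's outline is unchanged (centroid shift 0.2 px from the top). Handing in.

```bash
python3 -c "
from rig import order
print(order.finish_job())"
```

```text
the job is handed in; nothing more can be done
None
```

The stop is locked against the end of the cheese block with the cam lever fully down. I handed the job in at about 38 s; no verdict came back.

**What I did:** I gripped the lever's paddle and swung it up to about 1.3 rad. I then slid the stop about 100 mm by the lever until it met the block. Contact showed as the wrist torque going from -0.39 to -0.75 N m, about 1.8 N above rail friction. Holding that position, I swung the lever back down, let go and pressed it once more from above.

**Last checks:**
- **Lever:** the paddle is at the same height and pressing force as at the start (65.1 mm and 8.0 N against 65.0 mm and 7.9 N), so it is back on its hard stop.
- **Block:** in the top view its outline box is unchanged and its centre shifted about 0.2 px, under 1 mm. The plate sits against its end in both views. I judged squareness by eye only.
- **Block force:** while the lever was coming down, the sideways force briefly reached 5.7 N in all. About 3.7 N of that was on the block, within the range where it might start to slide, so I backed off 0.3 mm.
- **Other items:** I saw no change in the bowl, tub, grater or spatula in a mid-task top view, and the arm never went near them. I did not measure them again at the end.

**What disagreed:** the shut fingertips met the paddle about 22 mm lower in reported height than they should have. My first grasp therefore closed on air above the paddle. I found the offset by probing down and allowed for it.

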